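Jig up a display base and stand the red egg in it

ROBOT

A 6-joint arm with a two-finger parallel gripper is mounted at the origin on the work surface. World frame = base frame: x ahead of the robot, y to its left, z up, the work surface at z = 0. Lengths are in m, angles in rad, forces in N, time in s.
With the tool pointing down it reaches from about 0.3 to 0.95 m from the base axis. Payload 3.1 kg.
Tool frame: the origin (TCP) lies midway between the tips of the shut fingers; the grasp point (between the pads) lies 19 mm behind it (hold_point_z is the z of the grasp point in the tool frame, in m); z points along the fingers, y is the line along which they close (so a half turn about z gives the same grasp; the last joint's range is limited). The gripper opens to 85 mm and grips with 20 to 120 N. Pads are 22 mm wide; open, the fingers measure 114 mm over their backs; the gripper's body (76 mm by 85 mm) begins 54 mm behind the grasp point. The pads swing forward as they close: fully open they stand 13 mm farther back than shut.
Start: joints at [1.136, 0.308, 1.634, -0, 1.2, -0.07], TCP at [0.223, 0.584, 0.231] pointing down, gripper open.
Joint ranges: [-3.06, 3.06], [-0.79, 1.96], [0.05, 2.63], [-1.19, 4.34], [0.05, 2.64], [-2.94, 2.94]. Speed limits (rad/s): [2.79, 2.79, 3.14, 3.14, 3.14, 3.14].

INTERFACE

Orientations are given as a unit quaternion [w, x, y, z].
In Python, from plant import * gives the robot as it stands. The module is installed in compiled form; this text tells all that it offers. Calls block until the motion is done:
- reach(position, orientation): joint-space move of the TCP to a pose.
- servo_line(position, attitude=None, speed=0.15, contact_N=None): straight line of the TCP; attitude=None keeps the orientation; speed is the mean speed in m/s. With contact_N (N) it stops when the force on the tool has changed by that much, and returns True; else False.
- movej(angles): joint-space move.
- open_gripper() and grab(): open the fingers fully, or close them until they stop; the grip force is fixed at half the most.
- pause(seconds).
- solve_ik(position, orientation): joint angles nearest the present ones, or None.
- capture(name): name is "scene" or "top" or "wrist"; returns a dict with "frame" (384x512x3 uint8, red, green, blue), "fx", "fy", "cx", "cy" (pixels), "world_from_camera" (4x4, takes a point from camera to world coordinates). Camera axes: x right, y down, z forward; pixel columns grow to the right and rows downward; lengths in m; the calibration is good to about 2 mm. A picture is of the moment at which its call begins. There is no depth.
A pose or a line that the arm cannot do raises Unreachable and nothing moves.
- hand_in(): hands the job in; it is judged then, once.
Readings, each from a call of its own:
- read_clock(): time.
- read_qpos(): joint angles.
- read_joint_vel(): joint speeds.
- read_joint_efforts(): joint torques, N m.
- read_tool_pos(): TCP position.
- read_eef_rot(): TCP orientation.
- read_force(): force on the tool from outside, world axes, zero at the start.
- read_wrist_torque(): the same for the moment, N m.
- read_finger_gap(): finger opening in m.
- read_grip_force(): force on a finger pad.
Only numpy, scipy, OpenCV 4.12 (cv2) and the standard library are available. Lean on these libraries where they do the work, as an engineer would, in place of code of your own. Each camera call takes 0.05 s, during which the arm holds its last target. There are 200 camera calls.

TASK

Push the loose wooden display base along the jig plate until its edges lie flush against both metal stops, the long one at its back and the short one at its left, then swing the green keeper arm fully closed over the base. After that, take the red egg on its stem out of the grey rack and stand it upright in the hole of the base, pushed fully down until its collar sits on the wood, and let go. The base must stay flush and the keeper closed; keep the egg upright on the way, leave the blue egg standing in the rack, and do not disturb the pen box, the jar or the tin.

Things in the scene. Friction and masses are not known exactly. Their poses are not given: they have to be found in the camera images.
- jig: Fixed jig: plywood plate 240 (x) x 250 (y) x 8 mm. Origin: centre of its underside, on the table; +x roughly away from the robot. Two aluminium stops, 15 mm wide, 20 mm high above the plate: back stop along y (-105 to +100), working face at x = +60 looking to -x; side stop along x (-65 to +60), working face at y = +85 looking to -y.
- stop_corner (a point): The inner corner where the two stops' working faces meet, on the plate's top (jig x 60, y 85, z 8 mm).
- base: Loose wooden block 100 (x) x 150 (y) x 28 mm high, about 0.3 kg, lying on the jig plate. Origin: centre of its underside. Starts a few cm short of both stops, somewhat turned. Fully home, its +x edge is on the back stop and its +y edge on the side stop: origin at jig x +10, y +10, z +8 mm, axes parallel to the jig's.
- base_bore (a point): Centre of the mouth of the base's round blind hole, at the base's top face (base x -5, y +30, z 28 mm). Hole 20 mm diameter, 24 mm deep.
- base_back_left (a point): Corner of the base at its +x, +y edges, half way up (14 mm above its underside); this is the corner that goes into the stop corner.
- base_back_right (a point): Corner of the base at its +x, -y edges, 14 mm above its underside.
- base_front_left (a point): Corner of the base at its -x, +y edges, 14 mm above its underside.
- keeper (a joint): Angle of the green keeper arm about its upright pivot behind the back stop, rad. 0 = closed (end stop), arm along jig -x over the base; grows opening, counter-clockwise from above; at 1.57 it points along jig -y, clear of the base. Stays where left (light friction). Arm 22 mm wide, 10 thick, reaches 92 mm from the pivot; underside 40 mm above the table, 4 above the base.
- keeper_knob (a point): Centre of the top of the black round knob standing on the arm, 80 mm from the pivot axis: 16 mm diameter, 24 mm high, its top 74 mm above the table.
- keeper_pivot (a point): Point on the keeper's pivot axis at the arm's top face (jig x 92, y -40, z 50 mm).
- red_egg: Red egg on a wooden stem, loose, 98 mm tall, 0.09 kg, upright in one of the rack's two holes. Origin: centre of the stem's foot; z up its axis. Stem 16 mm diameter, 22 long, chamfered foot; collar 32 mm diameter, 8 thick, rests on the wood; egg from 32 to 98 mm. Fully in the base, its origin is 22 mm below the base's top face.
- red_egg_belt (a point): Centre of the egg's cylindrical belt between two white lines, 67 mm above the stem's foot: 50 mm diameter, 17 mm high, the place to grip it.
- blue_egg: Blue egg on a stem, same shape and size as the red one, in the rack's other hole. Bystander.
- rack: Fixed grey rack block 190 (x) x 70 (y) x 30 mm high with two holes at x -50 and +50 mm, 20 mm diameter, 24 mm deep. Origin: centre of its underside. The stems stand in it with their collars on its top, so their feet are 8 mm above the table.
- pen_box: Loose open red box with pens, 170 x 65 x 35 mm, on the table. Origin: centre of underside. Bystander.
- varnish_jar: Loose amber glass jar with a brass cap, 60 mm diameter, 75 mm high, beyond the jig. Origin: centre of underside. Bystander.
- tin: Loose round steel tin, 70 mm diameter, 45 mm high, beyond the rack. Origin: centre of underside. Bystander.

How it is judged:
On the way, in this order (a step that is already met when the one before it is completed fails the run):
1. the base lies flat on the jig plate, flush against both stops (gaps under 3 mm), while the keeper is still open (x of each of base_back_left, base_back_right in the frame of jig above 0.057 m and y of each of base_back_left, base_front_left in the frame of jig above 0.082 m and z of base in the frame of jig below 0.011 m and angle between base's own z axis and vertical below 0.05 rad and value of joint keeper above 0.5 rad), for 0.2 s.
2. the keeper is closed over the base, which is still flush, before the red egg stands in it (x of each of base_back_left, base_back_right in the frame of jig above 0.057 m and y of each of base_back_left, base_front_left in the frame of jig above 0.082 m and z of base in the frame of jig below 0.011 m and angle between base's own z axis and vertical below 0.05 rad and value of joint keeper below 0.12 rad and horizontal distance between red_egg and base_bore above 0.02 m), for 0.2 s.
3. the red egg stands in the base's hole with its collar down (x of each of base_back_left, base_back_right in the frame of jig above 0.057 m and y of each of base_back_left, base_front_left in the frame of jig above 0.082 m and z of base in the frame of jig below 0.011 m and angle between base's own z axis and vertical below 0.05 rad and value of joint keeper below 0.12 rad and horizontal distance between red_egg and base_bore below 0.005 m and z of red_egg in the frame of base below 0.009 m and angle between red_egg's own z axis and vertical below 0.08 rad), for 0.2 s.
At the end, for the whole second after the job is handed in: Base flat on the plate, back and left edges within 3 mm of the stops; keeper within 0.12 rad of closed; red egg upright (0.08 rad) in the base hole, within 5 mm of its centre, collar within 3 mm of the wood; all at rest; blue egg still standing in the rack (all of step 3 and linear speed of each of red_egg, base below 0.02 m/s and z of blue_egg in the frame of rack below 0.014 m and angle between blue_egg's own z axis and vertical below 0.15 rad); the robot touches nothing.
It fails at once if the red egg is tipped by more than 0.7 rad (angle between red_egg's own z axis and vertical above 0.7 rad).
It fails at once if the blue egg is moved by more than 15 mm (distance of blue_egg from where it was at the start of the episode above 0.015 m).
It fails at once if the pen box is moved by more than 20 mm (distance of pen_box from where it was at the start of the episode above 0.02 m).
It fails at once if the jar is moved by more than 20 mm (distance of varnish_jar from where it was at the start of the episode above 0.02 m).
It fails at once if the tin is moved by more than 20 mm (distance of tin from where it was at the start of the episode above 0.02 m).
It also fails if it takes over 72 s, if anything falls off the work surface, if the arm or the gripper's body presses on something with over 40 N, if the wrist force passes 120 N, or if a joint passes its speed limit or range.

## Working session

There is one attempt and no reset: what is moved stays moved. The work goes in short steps, each a Python script; the robot and the scene stay as the last script left them, time stands still between calls to the robot, and variables do not carry over. Pictures are saved under pics/ and viewed, at most 10 in all, crops included, and the job is handed in when it is done.

```bash
mkdir -p pics
python3 - <<'E'
from plant import *
import cv2,numpy as np,pickle
d={n:capture(n) for n in("scene","top","wrist")}
pickle.dump(d,open('c0.pkl','wb'))
for n in d:
    print(n,d[n]['fx'],d[n]['cx'],d[n]['cy'],np.round(d[n]['world_from_camera'],3).tolist())
for n in("scene","top"):
    cv2.imwrite(f'pics/{n}0.png',cv2.resize(d[n]['frame'][:,:,::-1],(768,576),interpolation=cv2.INTER_CUBIC))
print(read_clock(),read_eef_rot(),read_finger_gap())
E
```

```text
scene 362.68906261180183 255.04980409891124 195.2956456920298 [[-0.328, 0.735, -0.593, 1.213], [0.944, 0.268, -0.19, 0.157], [0.019, -0.623, -0.782, 0.893], [0.0, 0.0, 0.0, 1.0]]
top 377.96256133646375 252.61043437013458 195.84683834529022 [[0.01, -0.987, 0.158, 0.459], [-1.0, -0.01, 0.0, -0.025], [0.001, -0.158, -0.987, 1.068], [0.0, 0.0, 0.0, 1.0]]
wrist 279.9373341873941 253.52572204969135 189.7345371263904 [[0.357, 0.901, 0.245, 0.16], [0.934, -0.344, -0.096, 0.607], [-0.002, 0.263, -0.965, 0.373], [0.0, 0.0, 0.0, 1.0]]
0.15 [-2.25623688e-04  1.81387323e-01  9.83411305e-01 -8.90722965e-04] 0.0851910535885998
```

View pics/top0.png

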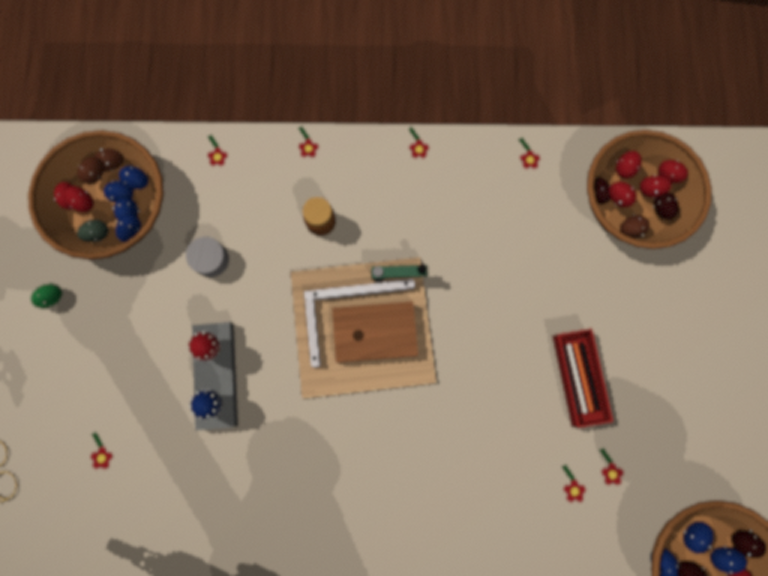

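View pics/scene0.png

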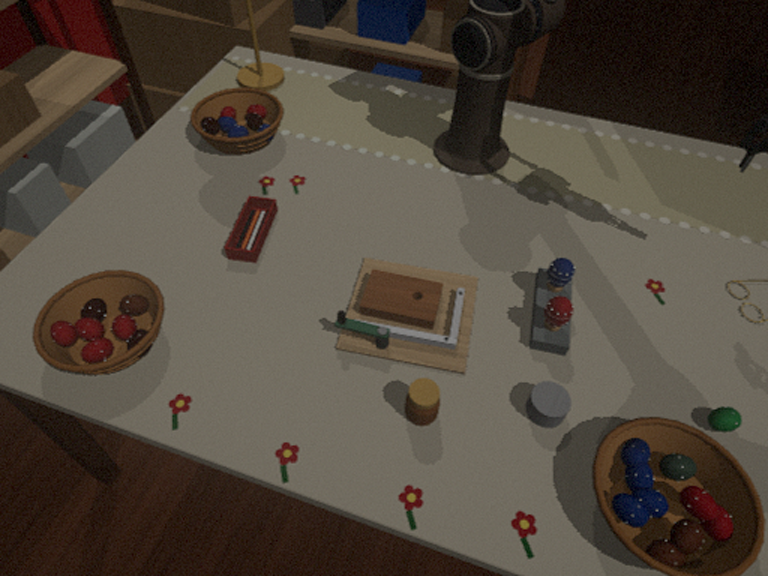

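Top view (768 px scale): the jig spans about (291,270) to (437,398), with the base inside it and its bore at (358,335). The stop corner is near (312,293). The keeper is open, with its knob at (422,270). The red egg is at (203,346), the blue egg at (206,404), and the pen box, jar and tin are clear of the work. Next are close wrist views.

```bash
cat > h.py <<'E'
from plant import *
import cv2,numpy as np,pickle
def ray(d,px,z):
    T=d['world_from_camera'];px=np.atleast_2d(px).astype(float)
    v=np.c_[(px[:,0]-d['cx'])/d['fx'],(px[:,1]-d['cy'])/d['fy'],np.ones(len(px))]@T[:3,:3].T
    return T[:3,3]+v*((z-T[2,3])/v[:,2])[:,None]
def proj(d,P):
    T=d['world_from_camera'];c=(np.atleast_2d(P)-T[:3,3])@T[:3,:3]
    return np.c_[c[:,0]/c[:,2]*d['fx']+d['cx'],c[:,1]/c[:,2]*d['fy']+d['cy']]
def Q(yaw): # tool down, tool y axis at world direction +y turned by yaw
    return [0,-np.sin(yaw/2),np.cos(yaw/2),0] if False else [0,np.cos((np.pi+yaw)/2),np.sin((np.pi+yaw)/2),0]
def shot(n,k=4):
    ds=[capture(n) for _ in range(k)];d=ds[-1]
    d['frame']=np.mean([x['frame'] for x in ds],0).astype(np.uint8);return d
def save(d,f,s=1.5): cv2.imwrite(f,cv2.resize(d['frame'][:,:,::-1],None,fx=s,fy=s,interpolation=cv2.INTER_CUBIC))
E
python3 - <<'E'
from h import *
c=pickle.load(open('c0.pkl','rb'));t=c['top']
J=ray(t,np.array([[291,270],[421,260],[437,383],[303,398]])/1.5,.008);print(J.round(3))
E_=ray(t,np.array([[203,346],[206,404]])/1.5,.09);print(E_.round(3))
m=J.mean(0)
reach([m[0]-.01,m[1],.20],Q(0)); print(read_eef_rot())
d=shot('wrist');save(d,'pics/w1.png');pickle.dump(d,open('w1.pkl','wb'))
m=E_.mean(0)
reach([m[0]-.02,m[1],.24],Q(0))
d=shot('wrist');save(d,'pics/w2.png');pickle.dump(d,open('w2.pkl','wb'))
print(read_clock())
E
```

```text
[[ 0.672  0.144  0.008]
 [ 0.694 -0.104  0.008]
 [ 0.462 -0.133  0.008]
 [ 0.433  0.114  0.008]]
[[0.521 0.278 0.09 ]
 [0.423 0.267 0.09 ]]
[ 9.97479799e-05 -4.49885455e-04  9.99999885e-01  1.31217601e-04]
4.0417
```

View pics/w1.png

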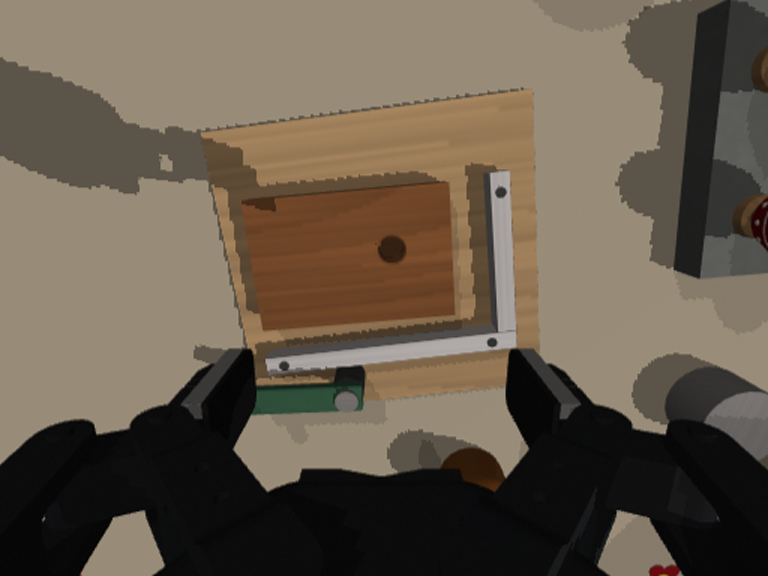

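View pics/w2.png

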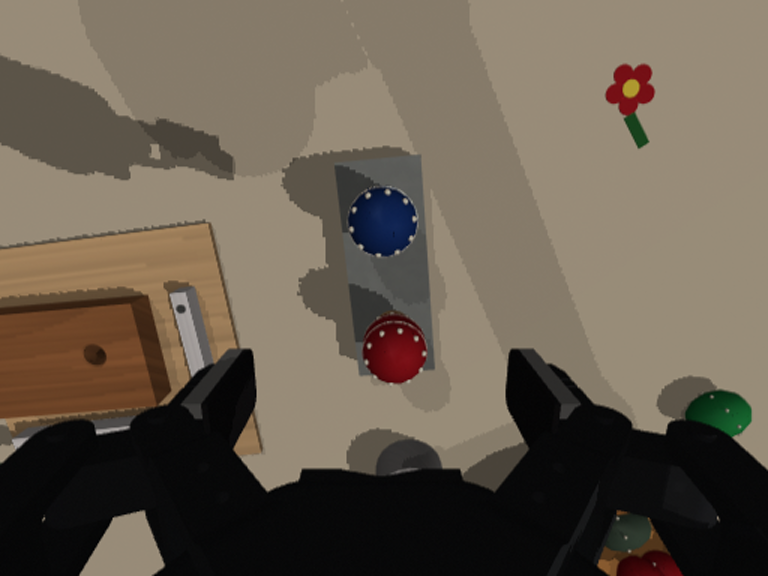

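In w1 the base top corners are at (242,200), (447,182), (455,314) and (264,329), with the bore at (392,249). The stop inner top corner is near (498,332) and the keeper is open. In w2 the red egg is at (395,348) and the blue at (383,221), both upright in the rack.

Run:
```python
from h import *
c=pickle.load(open('c0.pkl','rb'));t=c['top'];w1=pickle.load(open('w1.pkl','rb'));w2=pickle.load(open('w2.pkl','rb'))
R=lambda d,p,z: ray(d,np.array(p)/1.5,z)
B=R(w1,[[242,200],[447,182],[455,314],[264,329]],.036);print('base',B.round(4).tolist(),[np.linalg.norm(B[i]-B[i-1]).round(3) for i in range(4)])
J=R(w1,[[202,131],[531,89],[538,385]],.008);print('jig',J.round(4).tolist(),np.linalg.norm(J[0]-J[1]),np.linalg.norm(J[2]-J[1]))
S=R(w1,[[490,173],[498,332],[266,358]],.028);a=S-S[1];print('stop',S.round(4).tolist(),np.linalg.norm(a,axis=1))
v=J[1]-J[0];print('yaw plate front',np.arctan2(-v[0],v[1]));v=-a[2];print('yaw stop',np.arctan2(-v[0],v[1]))
v=a[0];print('yaw side',np.arctan2(-v[1],-v[0]));v=B[1]-B[0];print('yaw base',np.arctan2(-v[0],v[1]))
print('bore',R(w1,[[392,249]],.036))
# keeper
print('knob top',R(t,[[422,269]],.074),'jar',R(t,[[319,212]],.075))
# eggs by colour, belt height centre from both views
for n,d in(('w2',w2),('top',t)):
    h=cv2.cvtColor(d['frame'],cv2.COLOR_RGB2HSV)
    for nm,m in(('red',cv2.inRange(h,(0,150,60),(8,255,255))|cv2.inRange(h,(172,150,60),(180,255,255))),('blue',cv2.inRange(h,(105,130,40),(130,255,255)))):
        cs=cv2.findContours(m,0,2)[0]
        g=[(cv2.minEnclosingCircle(k)) for k in cs if cv2.contourArea(k)>80]
        for (u,r) in g:
            P=ray(d,[u],.075)[0]
            if .38<P[0]<.58 and .2<P[1]<.33: print(n,nm,np.round(u,1),round(r,1),P.round(4))
```

```text
base [[0.5095, -0.0936, 0.036], [0.4969, 0.0531, 0.036], [0.596, 0.0635, 0.036], [0.6084, -0.0849, 0.036]] [np.float64(0.099), np.float64(0.147), np.float64(0.1), np.float64(0.149)]
jig [[0.4605, -0.1284, 0.008], [0.4313, 0.1163, 0.008], [0.672, 0.1454, 0.008]] 0.24635107743802506 0.24251436931793566
stop [[0.4907, 0.0853, 0.028], [0.614, 0.1002, 0.028], [0.6368, -0.0875, 0.028]] [0.12416136 0.         0.18909592]
yaw plate front 0.118885755280772
yaw stop 0.12107760911249568
yaw side 0.12090345646626875
yaw base 0.08614673918016083
bore [[0.5451207  0.01444386 0.036     ]]
knob top [[ 0.66333466 -0.1007926   0.074     ]] jar [[0.76677372 0.08604275 0.075     ]]
w2 red [264.3 234.4] 21.3 [0.5249 0.2836 0.075 ]
w2 blue [254.7 147.6] 22.6 [0.4221 0.2723 0.075 ]
top red [134.7 230. ] 8.3 [0.5238 0.2839 0.075 ]
top blue [135. 269.] 8.1 [0.4234 0.2773 0.075 ]
```

```bash
cat >> h.py <<'E'
PSI=.12; O=np.array([.5646,.0086])
XJ=np.array([np.cos(PSI),np.sin(PSI)]);YJ=np.array([-np.sin(PSI),np.cos(PSI)])
def W(x,y,z): return list(O+x*XJ+y*YJ)+[z]
def toJ(P): d=np.asarray(P)[:2]-O; return np.r_[d@XJ,d@YJ]
E
python3 - <<'E'
from h import *
q=Q(PSI)
reach(W(-.105,-.024,.12),q); servo_line(W(-.105,-.024,.008),speed=.12)
print('f',read_force().round(1) if hasattr(read_force(),'round') else read_force())
r=servo_line(W(-.044,-.018,.008),speed=.04,contact_N=15)
print(r,toJ(read_tool_pos()),read_force(),read_clock())
servo_line(W(-.09,-.018,.008),speed=.12); servo_line(W(-.09,-.018,.11))
grab(); reach(W(.008,-.145,.11),q); servo_line(W(.008,-.145,.02),speed=.12)
r=servo_line(W(.008,-.074,.02),speed=.04,contact_N=15)
print(r,toJ(read_tool_pos()),read_force(),read_clock(),read_finger_gap())
E
```

```text
f [-0.2  0.5  0.3]
True [-0.05131751 -0.0180918 ] [ 0.10670399  0.02076979 -0.51609681] 7.6917
True [ 0.00806011 -0.0795762 ] [ 0.49818319 -1.59045399  1.57703507] 12.9333 0.00012322307629346874
```

Both contacts match the home position (expected −51 and −79.5 mm). I'll repeat both pushes to seat the base, then check.

Run:
```python
from h import *
q=Q(PSI)
servo_line(W(.008,-.10,.02),speed=.12); servo_line(W(.008,-.10,.09),speed=.2); open_gripper()
reach(W(-.08,.005,.09),q); servo_line(W(-.08,.005,.008),speed=.12)
r=servo_line(W(-.042,.005,.008),speed=.04,contact_N=15)
print(r,toJ(read_tool_pos()),read_clock())
servo_line(W(-.08,.005,.008),speed=.12); servo_line(W(-.08,.005,.17),speed=.2)
grab()
d=shot('wrist');save(d,'pics/w3.png');pickle.dump(d,open('w3.pkl','wb'));print(read_clock())
```

```text
True [-0.05130753  0.00561566] 16.7833
19.0917
```

View pics/w3.png

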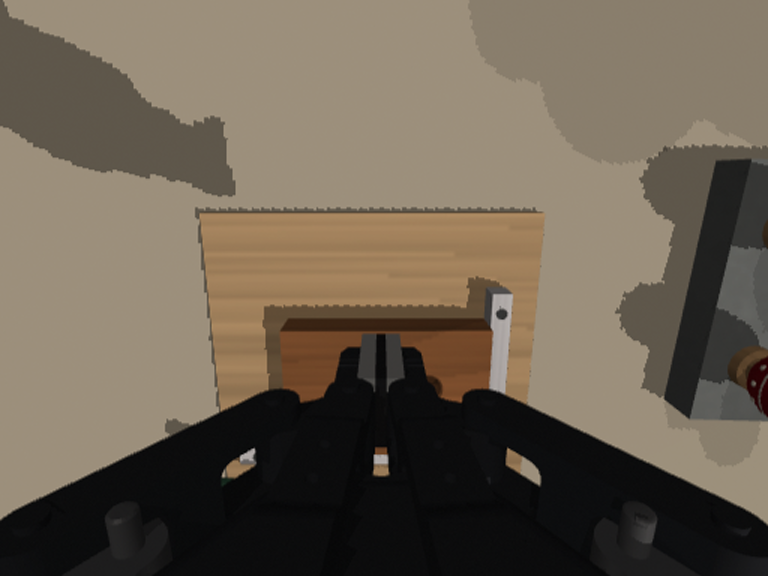

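The base sits against the side stop and parallel to the jig. Its right side is hidden, but both contact depths agree. Next I close the keeper.

Run:
```python
from h import *
q=Q(PSI)
def K(th,off,z=.058):
    k=np.array([.092-.08*np.cos(th),-.04-.08*np.sin(th)]); m=np.array([-np.sin(th),np.cos(th)])
    return W(*(k-off*m),z)
reach(K(1.5,.045,.13),q); servo_line(K(1.5,.045),speed=.15)
servo_line(K(1.45,.023),speed=.08)
for th in (1.2,.95,.7,.45,.2): servo_line(K(th,.023),speed=.1)
r=servo_line(K(0,.018),speed=.05,contact_N=8)
p=read_tool_pos();print(r,toJ(p),read_force(),read_clock())
servo_line(list(np.array(W(*(toJ(p)+[-.01,-.03]),.058))),speed=.12)
servo_line(W(-.02,-.09,.17),speed=.2)
reach(W(-.11,-.03,.2),q)
d=shot('wrist');save(d,'pics/w4.png');pickle.dump(d,open('w4.pkl','wb'));print(read_clock())
```

```text
True [ 0.01389758 -0.06216209] [ 1.56743513 -2.92715835  1.17144786] 23.3833
25.25
```

View pics/w4.png

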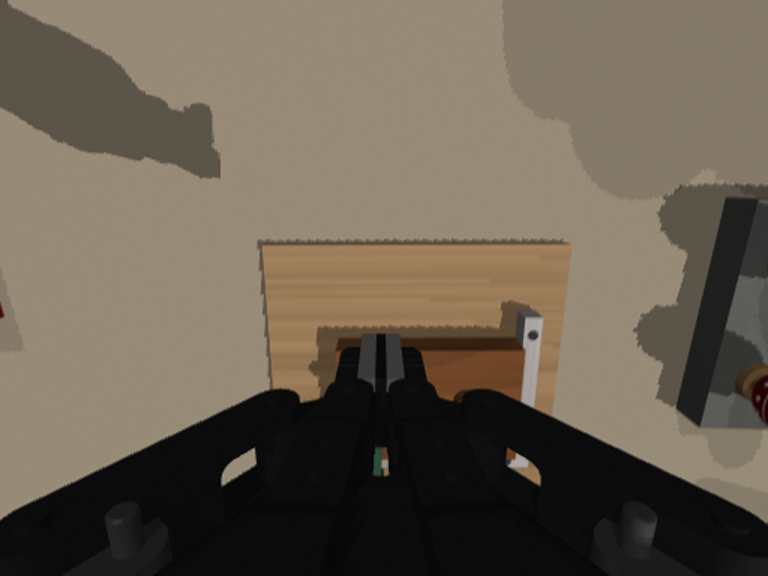

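The contact at y = −62 mm matches a closed keeper. The gripper blocks this view, so I'll look from a better place with the fingers open.

Run:
```python
from h import *
open_gripper(); reach(W(.10,.02,.22),Q(PSI))
d=shot('wrist');save(d,'pics/w5.png');pickle.dump(d,open('w5.pkl','wb'));print(read_clock())
g=d['frame'].astype(int)
# bore: dark blob near predicted place
u=proj(d,[W(.005,.04,.036)])[0];print('pred bore px',u*1.5)
x0,y0=(u-25).astype(int);s=d['frame'][y0:y0+50,x0:x0+50].sum(2)/3
m=(s<.55*np.median(s)).astype(np.uint8)
for k in cv2.findContours(m,0,2)[0]:
    if cv2.contourArea(k)>40:
        (c,ax,a)=cv2.fitEllipse(k);c=np.array(c)+[x0,y0];P=ray(d,[c],.036)[0];print(c*1.5,ax,P,toJ(P))
print('pred knob',proj(d,[W(.012,-.04,.074)])*1.5)
```

```text
27.1083
pred bore px [408.22491229 132.53816063]
[407.78193283 133.21045017] (16.224721908569336, 18.664344787597656) [0.56527611 0.04865086 0.036     ] [0.00546583 0.0396819 ]
pred knob [[289.05952815 138.98141826]]
```

View pics/w5.png

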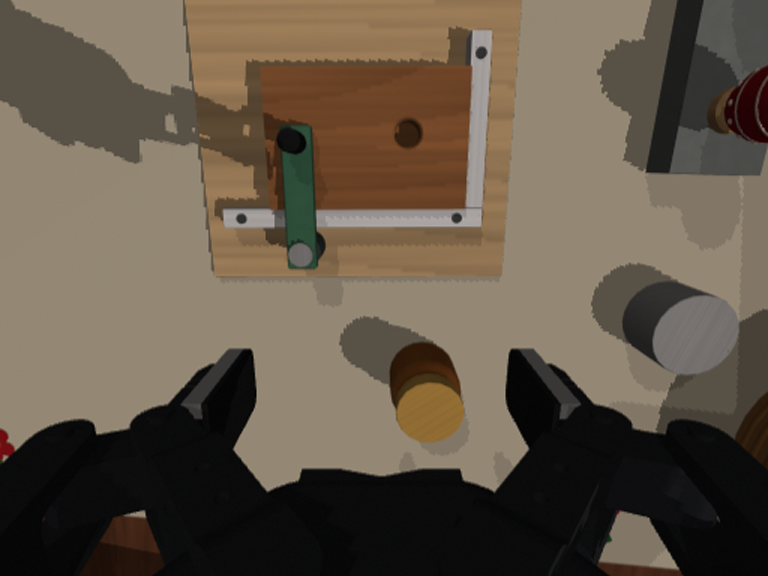

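The keeper is closed, with the knob at (291,139) against (289,139) predicted. The base is flush on both stops and the bore is within 0.6 mm of its predicted place. Next I measure the red egg from directly above and pick it up.

Run:
```python
from h import *
import plant; print('hold',getattr(plant,'hold_point_z',None))
q=Q(PSI)
e=np.array([.523,.2835])
reach(list(e+.07*XJ)+[.22],q)
d=shot('wrist');pickle.dump(d,open('w6.pkl','wb'))
h=cv2.cvtColor(d['frame'],cv2.COLOR_RGB2HSV)
m=cv2.inRange(h,(0,130,40),(8,255,255))|cv2.inRange(h,(172,130,40),(180,255,255))
m=cv2.morphologyEx(m,cv2.MORPH_CLOSE,np.ones((5,5)))
for k in cv2.findContours(m,0,2)[0]:
    if cv2.contourArea(k)>400:
        u,r=cv2.minEnclosingCircle(k);M=cv2.moments(k);c=[M['m10']/M['m00'],M['m01']/M['m00']]
        f=cv2.fitEllipse(cv2.convexHull(k))
        print(u,r,c,f[0],f[1],ray(d,[u,c,f[0]],.08).round(4).tolist())
print('cam',d['world_from_camera'][:3,3],read_clock())
```

```text
hold -0.0187
(253.3522186279297, 105.8472900390625) 26.39571762084961 [253.42289699753337, 106.11678149187716] (253.42807006835938, 106.0315933227539) (50.76446533203125, 52.496864318847656) [[0.52, 0.2812, 0.08], [0.5203, 0.2813, 0.08], [0.5202, 0.2813, 0.08]]
cam [0.52703052 0.28241874 0.36296103] 28.325
```

Run:
```python
from h import *
q=Q(PSI); e=[.5205,.2815]
reach(e+[.17],q); servo_line(e+[.051],speed=.12)
print(read_force()); grab(); print('gap',read_finger_gap(),read_grip_force(),read_force())
servo_line(e+[.15],speed=.12)
print('lift',read_finger_gap(),read_force(),read_clock())
servo_line(W(.005,.04,.15),speed=.2)
d=shot('wrist');save(d,'pics/w7.png');pickle.dump(d,open('w7.pkl','wb'));print(read_clock())
```

```text
[ 1.13377625 -0.03020529 -0.67535233]
gap 0.04846419261669108 61.70508049200941 [-0.44315218 -0.21980963  4.5675904 ]
lift 0.04852897731240041 [ 0.7099429  -0.01098468 -0.18136737] 31.3167
32.85
```

View pics/w7.png

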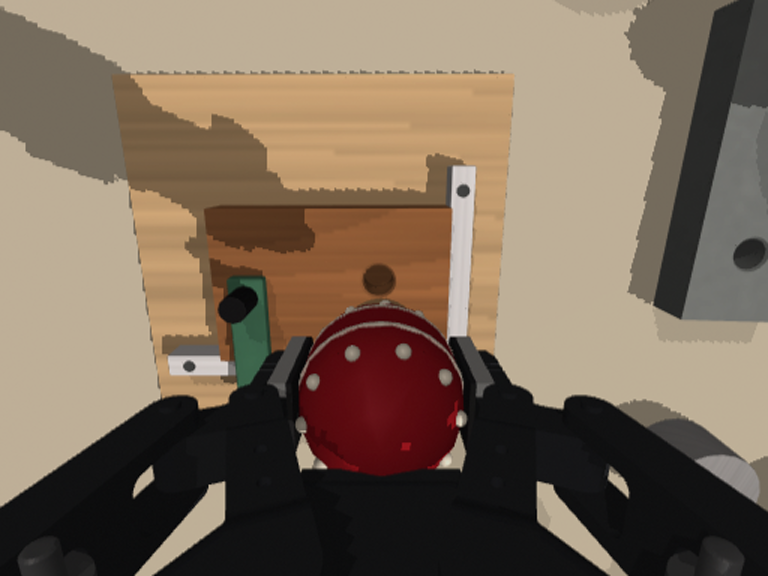

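The egg is held upright and centred between the pads, with the bore at (379,279) and the keeper still closed. Next is insertion under contact detection.

Run:
```python
from h import *
P=W(.005,.04,0)[:2]
servo_line(P+[.085],speed=.12); f0=np.array(read_force())
r=servo_line(P+[.0555],speed=.03,contact_N=8)
print(r,toJ(read_tool_pos()),read_tool_pos()[2],np.array(read_force())-f0,read_wrist_torque(),read_clock())
```

```text
True [0.00449597 0.04005334] 0.05806325858069114 [-0.83347743  0.23121338  5.83252758] [ 0.04798014  0.04537873 -0.00574283] 34.375
```

It seated at 58 mm, where about 57 was expected; on the rim it would have stopped near 79. I'll press lightly, release, retreat straight up and verify.

Run:
```python
from h import *
P=W(.005,.04,0)[:2]
r=servo_line(P+[.0545],speed=.03,contact_N=12);print(r,read_tool_pos()[2])
open_gripper(); pause(.2); servo_line(P+[.20],speed=.1)
reach(W(.10,.02,.24),Q(PSI)); pause(.3)
d=shot('wrist');save(d,'pics/w8.png');pickle.dump(d,open('w8.pkl','wb'))
print('pred belt',proj(d,[W(.005,.04,.081),W(.005,.04,.112),W(.012,-.04,.074)])*1.5,read_clock())
```

```text
False 0.058109938019289716
pred belt [[409.5673342  127.72248748]
 [413.00439981 122.70451542]
 [293.91746875 139.41863635]] 37.8917
```

View pics/w8.png

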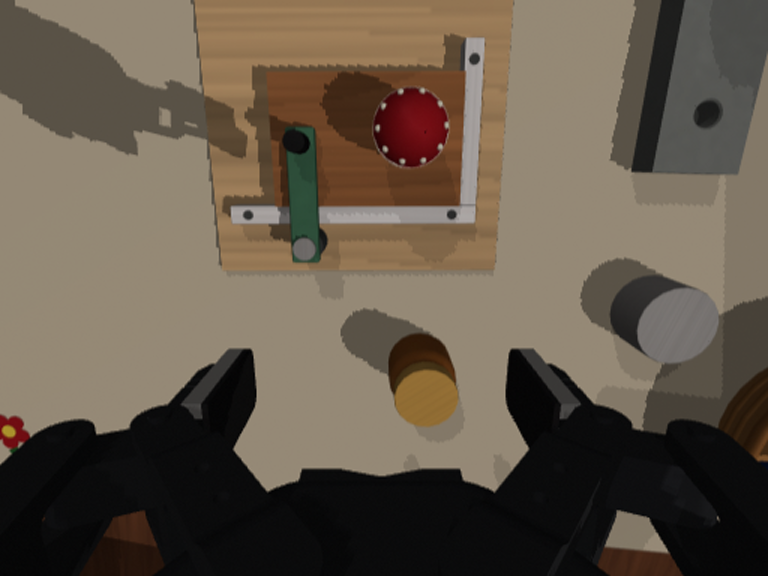

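The red egg stands upright at (411,127), as predicted. The base is flush, the keeper is closed, and the gripper is clear of everything.

```bash
python3 -c "
from plant import *
print(hand_in(),read_clock())"
```

```text
the job is handed in; nothing more can be done
the job is handed in; nothing more can be done
```

The job is handed in at about 38 of the 72 s: the base is flush on both stops, the keeper is closed, and the red egg stands upright in the hole; I last saw the blue egg before the pick-up, and no verdict was returned.

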